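Slide the pill tower home on the cabinet shelf

TASK

The pill tower has been left out near the front of the grey cabinet shelf. With the fingertips, push it by its bottom tier only, so that it slides along the shelf standing upright, not lifted and not tipped, back to the middle of the gap between the eye-drop bottle holder and the ceramic pill pot until its foot meets the shelf's back upstand. Leave everything else where it stands.

Things in the scene. Friction and masses are not known exactly. Their poses are not given: they have to be found in the camera images.
- tower: White plastic pill tower of three screw-together tiers, round, upright, 98 mm tall, loose, very roughly 160 g. Origin: centre of its underside. Bottom tier 42 mm in diameter, 30 mm tall; tiers above 36 mm, lid 37 mm, so the bottom tier stands 3 mm proud. Pushed on the bottom tier it slides; pushed high up it tips. Starts in the clear strip at the shelf's front, up to 0.1 m either side of the gap's middle.
- tower_upper: The tower's two upper tiers and lid, screwed to the bottom tier (one rigid piece with it). Origin: centre of the joint with the bottom tier, 30 mm above the tower's underside. Not to be pushed.
- shelf: Fixed grey polypropylene shelf, 280 mm deep (x) by 680 mm wide (y), turned up to 7 degrees. Origin: centre of its underside; x points to its back, away from the robot, y left, z up. The deck things stand on is 14 mm above the origin. The back upstand rises 30 mm above the deck, its front face at shelf x = +130 mm. Side lips 12 mm high, no front lip.
- holder: White plastic eye-drop bottle holder, an open stand 48 mm deep (x) by 74 mm wide (y) by 38 mm high, with two small eye-drop bottles in it reaching to 72 mm. Loose, square to the shelf, in the back row, its centre 94 mm behind the shelf's. Origin: centre of its underside.
- pot: Round white ceramic pill pot, 64 mm in diameter and 45 mm tall (68 mm with the lid's knob). Loose, in the back row beside the holder, to its left or right, 150 to 160 mm from centre to centre, which leaves a gap of about 85 mm. Origin: centre of its underside.
- pot_lid: The pot's loose ceramic lid, 66 mm in diameter, with a small knob. Origin: its centre at the height of the pot's rim.
- jar: Round white ointment jar, 44 mm in diameter, 40 mm tall, standing 66 to 72 mm in front of the holder or of the pot (between centres). Origin: centre of its underside.
- floss: Flat white dental floss pack, 40 by 46 by 18 mm, lying in front of the other of the two. Origin: centre of its underside.
- vial: Amber pill vial with white cap, 38 mm in diameter, 65 mm tall, at the right end of the shelf. Origin: centre of its underside.
- solution: White plastic bottle, 52 mm in diameter, 150 mm tall, in the back right corner of the shelf. Origin: centre of its underside.
- magnifier: Magnifying glass with a round steel frame 76 mm in diameter and a thin steel handle, lying flat (8 mm) at the left end of the shelf, handle to the front, 173 mm long. Origin: under the centre of the lens.
Not all that is in view belongs to the job. Leave any pink look-alike of the tower alone.

How it is judged:
At the end, for the whole second after the job is handed in: The tower stands upright (within 3 degrees) and at rest on the shelf deck between the holder and the pot (its axis within 94 mm of both of theirs, so about midway, to some 12 to 17 mm), its foot within 6 mm of the back upstand; everything else on the shelf is within 8 mm of where it stood (x of tower in the frame of shelf above 0.103 m and horizontal distance between tower and holder below 0.094 m and horizontal distance between tower and pot below 0.094 m and angle between tower's own z axis and vertical below 0.05 rad and z of tower in the frame of shelf between 0.01 and 0.018 m and linear speed of tower below 0.01 m/s and distance of each of holder, pot, pot_lid, jar, floss, vial, solution, magnifier from where it was at the start of the episode below 0.008 m); the robot touches nothing.
It fails at once if the tower tips by more than 11 degrees (angle between tower's own z axis and vertical above 0.2 rad).
It fails at once if the tower is lifted off the shelf (z of tower in the frame of shelf above 0.022 m).
It fails at once if the robot pushes the upper tiers or the lid (more than 0.5 N) (contact force between any of the fingers, the arm and tower_upper above 0.5 N).
It fails at once if another thing on the shelf is moved by more than 8 mm (distance of any of holder, pot, pot_lid, jar, floss, vial, solution, magnifier from where it was at the start of the episode above 0.008 m).
It also fails if it takes over 58 s, if anything falls off the work surface, if the arm or the gripper's body presses on something with over 40 N, if the wrist force passes 120 N, or if a joint passes its speed limit or range.

ROBOT

A 6-joint arm with a two-finger parallel gripper is mounted at the origin on the work surface. World frame = base frame: x ahead of the robot, y to its left, z up, the work surface at z = 0. Lengths are in m, angles in rad, forces in N, time in s.
With the tool pointing down it reaches from about 0.3 to 0.825 m from the base axis. Payload 5.4 kg.
Tool frame: the origin (TCP) lies at the very end of the fingers, on their centre line; the grasp point (between the pads) lies 19 mm behind it; z points along the fingers, y is the line along which they close (so a half turn about z gives the same grasp; the last joint's range is limited). The gripper opens to 92 mm and grips with 3 to 60 N. Pads are 20 mm wide; open, the fingers measure 128 mm over their backs; the gripper's body (75 mm by 189 mm) begins 69 mm behind the grasp point.
Start: joints at [-1.458, 0.158, 1.597, -0, 1.386, -0.21], TCP at [0.182, -0.545, 0.215] pointing down, gripper open.
Joint ranges: [-2.91, 2.91], [-0.94, 2.29], [0.18, 2.7], [-1.29, 4.43], [0.17, 2.64], [-3, 3]. Speed limits (rad/s): [2.57, 2.57, 3.14, 3.14, 3.14, 3.14].

INTERFACE

Orientations are given as a rotation vector (axis times angle).
In Python, from plant import * gives the robot as it stands. Calls block until the motion is done:
- goto(position, orientation): joint-space move of the TCP to a pose.
- move_straight(position, v=0.15, orientation=None, threshold=None): straight line of the TCP; orientation=None keeps the orientation; v is the mean speed in m/s. With threshold (N) it stops when the force on the tool has changed by that much, and returns True; else False.
- goto_joints(angles): joint-space move.
- ungrasp() and grab(newtons=None): open the fingers fully, or close them until they stop; newtons is the grip in N (None keeps the last).
- dwell(seconds).
- inverse_kinematics(position, orientation): joint angles nearest the present ones, or None.
- sense(): the state.
- snapshot(name): name is "side" or "top"; returns a dict with "img" (420x560x3 uint8, red, green, blue), "fov_y" (degrees; the focal length in pixels is half the picture's height over the tangent of half this angle, whatever the lens; pixels are square), "cx", "cy" (the principal point, pixels), "distortion" ([k1, k2, p1, p2, k3] as OpenCV has them; the pictures are not rectified), "R" (3x3) and "t" (3): a world point X has camera coordinates R X + t. Camera axes: x right, y down, z forward; pixel columns grow to the right and rows downward; lengths in m; the calibration is good to about 2 mm. A picture is of the moment at which its call begins. There is no depth.
A pose or a line that the arm cannot do raises IKError and nothing moves.
- sign_off(): hands the job in; it is judged then, once.
Trained networks look in the newest picture that a camera, given by its name, has taken for a name from the list of things; names that differ only in an ending like _2 or _b are one class to them, and where a whole thing is asked for, a point or a joint stands for the part that bears it (a point fixed in the world has none). Each returns a list of dicts, best first, with "confidence" (0 to 1); they miss things now and then, are a little off and sometimes report something else, mostly with a low value. They report only what shows in the picture. A call takes as long as a camera call. They do not tell look-alikes from the thing itself.
- find_in(name, camera): "centre" ([column, row] in pixels, amid what is visible of it).
- masks_of(name, camera): "pixels" (420x560 bool, what is visible of it) and "centre" ([column, row] in pixels, amid what is visible of it).
The state is a dict: "t": time; "qpos": joint angles; "qd": joint speeds; "effort": joint torques, N m; "eef_pos": TCP position; "ee_rot": TCP orientation; "force": force on the tool from outside, world axes, zero at the start; "moment": the same for the moment, N m; "finger_gap": finger opening in m; "finger_force": force on a finger pad.
Only numpy, scipy, OpenCV 4.12 (cv2) and the standard library are available. Lean on these libraries where they do the work, as an engineer would, in place of code of your own. Each camera call takes 0.05 s, during which the arm holds its last target. There are 200 camera calls.

## Working session

There is one attempt and no reset: what is moved stays moved. The work goes in short steps, each a Python script; the robot and the scene stay as the last script left them, time stands still between calls to the robot, and variables do not carry over. Pictures are saved under pics/ and viewed, at most 10 in all, crops included, and the job is handed in when it is done.

```bash
mkdir -p pics; ls; cat > h.py <<'E'
from plant import *
import numpy as np, cv2
def K(s):
    f=210/np.tan(np.radians(s["fov_y"])/2)
    return np.array([[f,0,s["cx"]],[0,f,s["cy"]],[0,0,1]])
def ray(s,px):
    p=cv2.undistortPoints(np.array([[px]],float),K(s),np.array(s["distortion"],float))[0,0]
    R=np.array(s["R"]);t=np.array(s["t"])
    return -R.T@t, R.T@np.array([p[0],p[1],1])
def atz(s,px,z):
    o,d=ray(s,px); return o+d*(z-o[2])/d[2]
def proj(s,X):
    return cv2.projectPoints(np.array(X,float).reshape(-1,1,3),cv2.Rodrigues(np.array(s["R"],float))[0],np.array(s["t"],float),K(s),np.array(s["distortion"],float))[0][:,0]
E
python3 - <<'E'
from h import *
for c in("side","top"):
    s=snapshot(c); cv2.imwrite(f"pics/{c}0.png",s["img"][...,::-1])
    np.save(f"{c}.npy",s,allow_pickle=True)
    print(c,s["fov_y"],-np.array(s["R"]).T@s["t"])
    for n in "tower tower_upper shelf holder pot pot_lid jar floss vial solution magnifier".split():
        print(n,[(np.round(d["centre"]).tolist(),round(d["confidence"],2)) for d in find_in(n,c)][:4])
E
```

```text
pics
side 44.925076180448585 [0.23037915 0.63318759 0.8658465 ]
tower [([348.0, 234.0], 0.95), ([383.0, 156.0], 0.87), ([301.0, 188.0], 0.73), ([376.0, 191.0], 0.72)]
tower_upper [([387.0, 156.0], 0.89), ([303.0, 183.0], 0.8), ([377.0, 191.0], 0.73), ([348.0, 230.0], 0.57)]
shelf [([243.0, 244.0], 0.65)]
holder [([258.0, 146.0], 0.63)]
pot [([223.0, 200.0], 0.75)]
pot_lid [([308.0, 120.0], 0.64), ([217.0, 186.0], 0.58), ([259.0, 147.0], 0.53)]
jar [([280.0, 162.0], 0.56), ([223.0, 200.0], 0.44)]
floss [([245.0, 208.0], 0.84)]
vial [([307.0, 121.0], 0.59)]
solution [([283.0, 102.0], 0.61), ([165.0, 305.0], 0.45)]
magnifier [([166.0, 303.0], 0.62)]
top 46.3892182002579 [ 0.3687821  -0.00211986  1.02891349]
tower [([296.0, 229.0], 0.96), ([271.0, 295.0], 0.9), ([336.0, 304.0], 0.89), ([389.0, 291.0], 0.82)]
tower_upper [([338.0, 301.0], 0.77), ([298.0, 227.0], 0.63), ([269.0, 297.0], 0.56), ([391.0, 296.0], 0.56)]
shelf [([255.0, 206.0], 0.62)]
holder [([340.0, 154.0], 0.61), ([132.0, 180.0], 0.33)]
pot []
pot_lid [([264.0, 154.0], 0.9), ([298.0, 230.0], 0.27)]
jar [([333.0, 188.0], 0.66)]
floss [([265.0, 187.0], 0.87)]
vial [([402.0, 189.0], 0.79)]
solution [([409.0, 149.0], 0.71)]
magnifier [([131.0, 179.0], 0.64)]
```

View pics/top0.png

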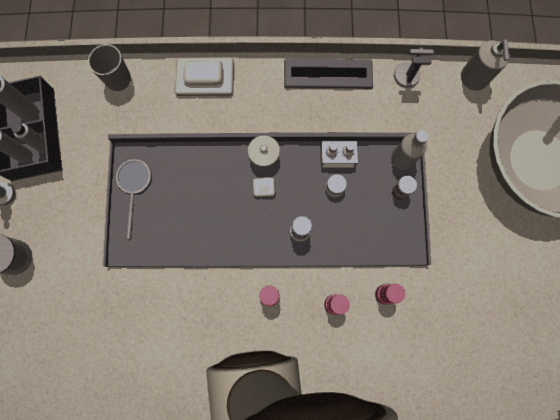

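View pics/side0.png

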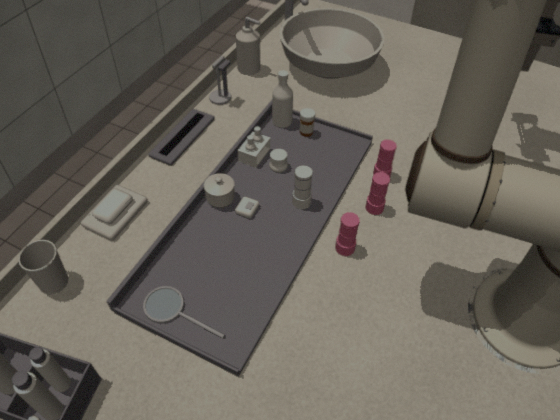

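Candidates for the tower: white at top (301,229) / side (303,187), and pink ones at top (270,296), (337,304) and (391,294). The white one on the shelf deck fits the description. The pink ones stand in front of the shelf and are look-alikes. I'll confirm that in an enlarged crop.

```bash
python3 - <<'E'
from h import *
a=np.load("top.npy",allow_pickle=True).item()["img"][...,::-1]; b=np.load("side.npy",allow_pickle=True).item()["img"][...,::-1]
t=cv2.resize(a[125:275,98:438],None,fx=2.3,fy=2.3,interpolation=cv2.INTER_CUBIC)
u=cv2.resize(b[95:215,195:395],None,fx=2,fy=2,interpolation=cv2.INTER_CUBIC)
v=cv2.resize(b[280:380,100:260],None,fx=2.3,fy=2.3)
o=np.zeros((590,782,3),np.uint8); o[:t.shape[0],:t.shape[1]]=t; o[348:348+u.shape[0],:400]=u; o[348:348+v.shape[0],402:402+v.shape[1]]=v
cv2.imwrite("pics/crop.png",np.clip(o*1.6,0,255).astype(np.uint8))
E
```

```text
(no output)
```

View pics/crop.png

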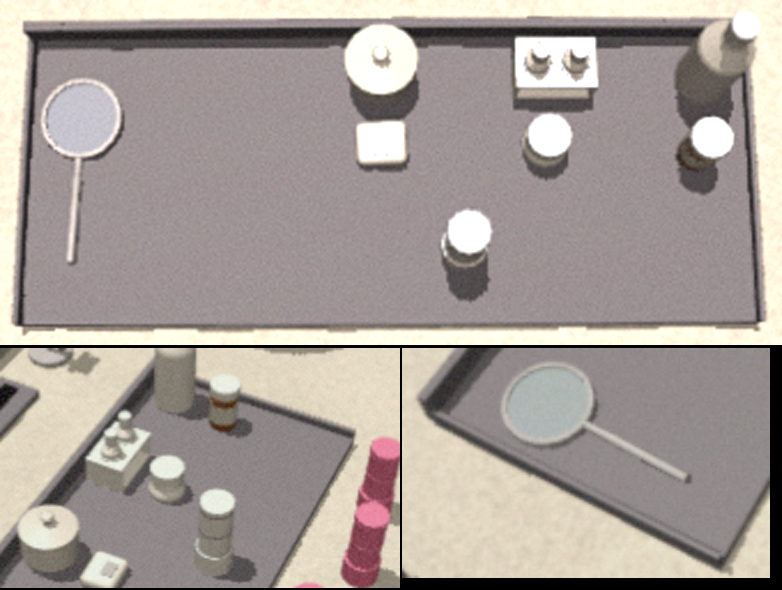

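The crop confirms it. The only white three-tier tower stands on the deck, lid at crop (469,231), and the pink ones are off the shelf. Next I fit the shelf pose and the object positions from both views.

```bash
cat > fit.py <<'E'
from h import *
from scipy.optimize import least_squares
T=np.load("top.npy",allow_pickle=True).item(); S=np.load("side.npy",allow_pickle=True).item()
c=lambda x,y:(x/2.3+98-.3,y/2.3+125-.3)
obs=[(T,(-.14,.34,.026),c(15,325)),(T,(-.14,-.34,.026),c(765,324)),(T,(.14,.34,.044),c(25,24)),
 (S,(-.14,-.34,.026),(371.5,137)),(S,(-.14,.34,.026),(239,371)),(S,(.14,.34,.044),(108.3,302.6))]
def w(p,L):
    L=np.atleast_2d(L);cc,s=np.cos(p[3]),np.sin(p[3])
    return L@np.array([[cc,-s,0],[s,cc,0],[0,0,1]]).T+p[:3]
f=lambda p:np.concatenate([proj(s,w(p,L))[0]-o for s,L,o in obs])
r=least_squares(f,[.6,0,0,0]);P=r.x
if __name__=="__main__":
    print("shelf",P.round(4),"res",r.fun.round(1))
    def loc(X):
        X=np.asarray(X)-P[:3];cc,s=np.cos(P[3]),np.sin(P[3]);return np.array([cc*X[0]+s*X[1],-s*X[0]+cc*X[1]])
    dz=P[2]+.014
    for n,px,h in [("tower",c(469,231),.098),("pot",c(381,60),.048),("holder",c(556,63),.038),("jar",c(549,135),.040),("floss",c(382,142),.018)]:
        X=atz(T,px,dz+h); print(n,"world",X[:2].round(4),"shelf",loc(X).round(4))
    for n,px in (("towerS",(195+217/2,95+(502-348)/2)),):
        X=atz(S,px,dz+.098);print(n,X[:2].round(4),loc(X).round(4))
    for px in ((270,296),(337,304),(391,294)): print("pink",atz(T,px,.09)[:2].round(3))
    print("upst",[loc(atz(T,c(x,38),dz)).round(4) for x in (200,470)],[loc(atz(T,c(x,31),dz+.03)).round(4) for x in (200,470)],[loc(atz(T,c(x,323),dz)).round(4) for x in (200,470)])
E
python3 fit.py
```

```text
shelf [ 0.5842  0.0166 -0.008   0.0087] res [ 0.4  0.7  0.6 -0.9  0.6  0.5  1.  -0.2 -0.4  1.4 -1.1 -0.6]
tower world [ 0.5164 -0.0508] shelf [-0.0684 -0.0667]
pot world [0.6802 0.0248] shelf [0.0962 0.0074]
holder world [ 0.6812 -0.1345] shelf [ 0.0957 -0.1519]
jar world [ 0.613  -0.1264] shelf [ 0.0277 -0.1432]
floss world [0.6115 0.0241] shelf [0.0274 0.0073]
towerS [ 0.5157 -0.0548] [-0.0691 -0.0708]
pink [0.382 0.009]
pink [ 0.367 -0.118]
pink [ 0.386 -0.222]
upst [array([0.135 , 0.1811]), array([ 0.1328, -0.076 ])] [array([0.1316, 0.1756]), array([ 0.1294, -0.0744])] [array([-0.136 ,  0.1737]), array([-0.1373, -0.0717])]
```

```bash
sed -i 's/^r=least_squares.*/r=least_squares(lambda q:f([q[0],q[1],0,q[2]]),[.6,0,0]);P=np.array([r.x[0],r.x[1],0,r.x[2]])/' fit.py; python3 fit.py
cat >> h.py <<'E'
from scipy.spatial.transform import Rotation as Ro
def ori(yaw,tilt=np.radians(20),flip=False):
    z=np.array([np.sin(tilt)*np.cos(yaw),np.sin(tilt)*np.sin(yaw),-np.cos(tilt)])
    y=np.array([-np.sin(yaw),np.cos(yaw),0])*(1 if flip else -1)
    return Ro.from_matrix(np.c_[np.cross(y,z),y,z]).as_rotvec()
E
python3 - <<'E'
from h import *
s=sense();print(s["ee_rot"],s["t"])
grab(5); print(sense()["finger_gap"])
for fl in(0,1):
  for p in([.5,.15,.1],[.47,-.055,.028],[.665,-.055,.028]):
    print(fl,inverse_kinematics(p,ori(.009,flip=fl)))
E
```

```text
shelf [0.5825 0.0177 0.     0.0097] res [-1.4  1.4  1.4 -0.6 -1.3  0.1  1.9 -2.2  0.   0.6 -1.8 -1.8]
tower world [ 0.5151 -0.0503] shelf [-0.0681 -0.0674]
pot world [0.6777 0.0246] shelf [0.0953 0.0059]
holder world [ 0.6786 -0.1335] shelf [ 0.0947 -0.1521]
jar world [ 0.6111 -0.1254] shelf [ 0.0272 -0.1434]
floss world [0.6096 0.0239] shelf [0.0271 0.0059]
towerS [ 0.5127 -0.0476] [-0.0704 -0.0646]
pink [0.382 0.009]
pink [ 0.367 -0.118]
pink [ 0.386 -0.222]
upst [array([0.1341, 0.1783]), array([ 0.1317, -0.0769])] [array([0.1306, 0.1727]), array([ 0.1282, -0.0752])] [array([-0.1348,  0.1712]), array([-0.1363, -0.0723])]
[-3.10074795e+00 -5.04814378e-01 -9.25697351e-06] 1.2
0.0004851493765511716
0 [ 0.07369699 -0.10547769  2.14916237 -0.03245328  0.74977736  1.65535603]
0 [-0.48986294 -0.10825596  2.32558138  0.27996833  0.63375046  0.86994851]
0 [-0.31727217  0.36826392  1.78942616  0.17981972  0.65975213  1.12028656]
1 [ 0.07369699 -0.10547769  2.14916237 -0.03245328  0.74977736 -1.48623663]
1 [-0.48986294 -0.10825596  2.32558138  0.27996833  0.63375046 -2.27164415]
1 [-0.31727217  0.36826392  1.78942616  0.17981972  0.65975213 -2.02130609]
```

```bash
python3 - <<'E'
from h import *
o=ori(.0097)
goto([.5,.15,.28],o); print(sense()["t"])
move_straight([.5,.15,.05],.2)
print(move_straight([.5,.15,.0],.03,threshold=3)); s=sense(); print(s["eef_pos"],s["force"],s["t"])
move_straight([.5,.15,.15],.2)
# above place behind tower
move_straight([.467,-.049,.15],.25)
s=snapshot("side"); np.save("side1.npy",s,allow_pickle=True)
b=s["img"][...,::-1]
a=snapshot("top")["img"][...,::-1]
o=np.hstack([cv2.resize(b[90:290,190:450],None,fx=1.5,fy=1.5),cv2.resize(a[125:325,180:440],None,fx=1.5,fy=1.5)])
cv2.imwrite("pics/above.png",np.clip(o*1.5,0,255).astype(np.uint8));print(sense()["t"])
E
```

```text
5.2417
True
[0.50001901 0.15001069 0.01715973] [-2.83517869 -0.52082335  7.22004918] 7.6083
9.4833
```

View pics/above.png

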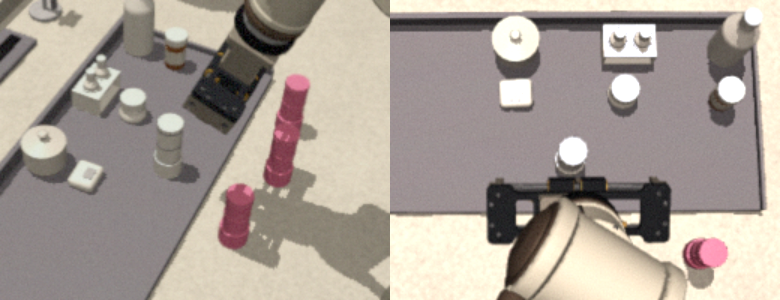

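The white tower is clear, just ahead of the fingers, and the deck is probed at z≈0.014. Descending, then pushing halfway.

```bash
python3 - <<'E'
from h import *
o=ori(-.03)
print(move_straight([.467,-.048,.10],.15,orientation=o))
print(move_straight([.467,-.048,.027],.1,threshold=5)); s=sense(); print(s["eef_pos"],s["force"])
d=np.array([np.cos(-.03),np.sin(-.03)])
e=np.array([.467,-.048])+d*.017
move_straight([*e,.027],.03)
e+=d*.07
print(move_straight([*e,.027],.04,threshold=6)); s=sense(); print(s["eef_pos"],s["force"],s["t"])
S=snapshot("side"); T=snapshot("top");np.save("side2.npy",S,allow_pickle=True);np.save("top2.npy",T,allow_pickle=True)
b=S["img"][...,::-1];a=T["img"][...,::-1]
im=np.hstack([cv2.resize(b[90:240,200:330],None,fx=3,fy=3),cv2.resize(a[125:275,230:360],None,fx=3,fy=3)])
cv2.imwrite("pics/mid.png",np.clip(im*1.5,0,255).astype(np.uint8))
E
```

```text
False
False
[ 0.4677195  -0.04836773  0.02783815] [ 0.42912445  0.02265113 -0.98711691]
False
[ 0.55388718 -0.05060095  0.02702607] [-0.59780524  0.03360281 -0.92189383] 13.4667
```

View pics/mid.png

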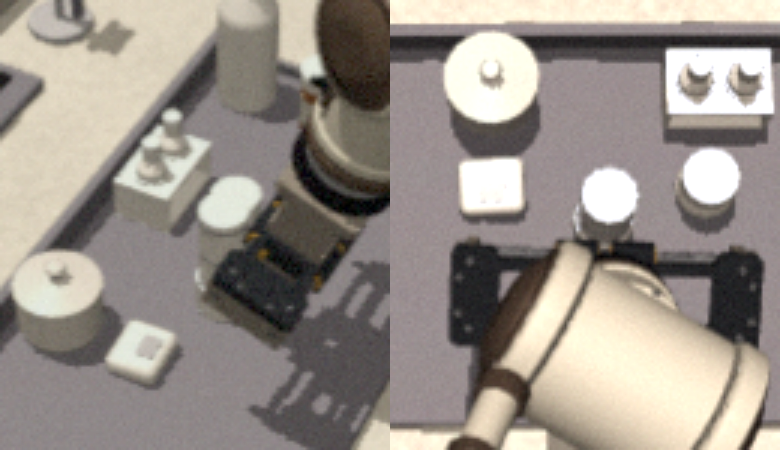

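The tower is upright at mid-path (lid at crop (609,195)), with the jar, floss, pot and holder untouched and clear. I'll compute its offset, then finish the push.

```bash
python3 - <<'E'
from h import *
T=np.load("top2.npy",allow_pickle=True).item()
g=lambda x,y:((x-390)/3+230-.3,y/3+125-.3)
t=atz(T,g(609,195),.112)[:2]; p=atz(T,g(491,77),.062)[:2]; h=atz(T,g(719,83),.052)[:2]
print(t,p,h,(p+h)/2)
s=sense();e=np.array(s["eef_pos"][:2])
print("tcp->tower",t-e)
E
```

```text
[ 0.58397729 -0.05292759] [0.67859956 0.02452968] [ 0.67804936 -0.13329042] [ 0.67832446 -0.05438037]
tcp->tower [ 0.03009469 -0.00230592]
```

```bash
python3 - <<'E'
from h import *
e=np.array(sense()["eef_pos"][:2]); o=ori(-.015)
d=np.array([np.cos(.015),-np.sin(.015)])
p=e+d*.09
print(move_straight([*p,.027],.04,orientation=o,threshold=6)); print(sense()["eef_pos"])
p=e+d*.117
print(move_straight([*p,.027],.015,threshold=4)); s=sense(); print(s["eef_pos"],s["force"],s["t"])
q=np.array(s["eef_pos"][:2])
S=snapshot("side");b=S["img"][...,::-1]
move_straight([*(q-d*.05),.027],.06)
S2=snapshot("side");T=snapshot("top");np.save("top3.npy",T,allow_pickle=True);a=T["img"][...,::-1]
im=np.hstack([cv2.resize(x,None,fx=2,fy=3*2/3) for x in (b[90:240,200:330],S2["img"][90:240,200:330,::-1],a[125:275,230:360])])
cv2.imwrite("pics/end.png",np.clip(im*1.5,0,255).astype(np.uint8));print(sense()["t"])
E
```

```text
False
[ 0.64383211 -0.05198953  0.02705249]
True
[ 0.66517189 -0.05201126  0.02604153] [ 0.05727245 -0.01177384  0.12825144] 17.3083
18.4333
```

View pics/end.png

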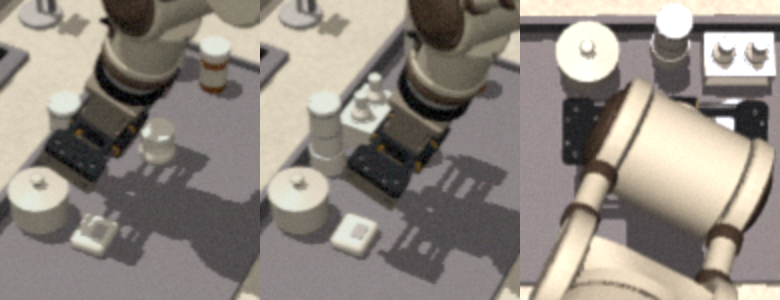

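The tower stands upright between the pot and holder, with its foot at the upstand. Now I withdraw and check.

```bash
python3 - <<'E'
from h import *
p=np.array(sense()["eef_pos"])
move_straight([p[0]-.03,p[1],.06],.1); move_straight([p[0]-.05,p[1],.28],.2)
goto_joints([-1.458,0.158,1.597,0,1.386,-0.21])
T=snapshot("top");S=snapshot("side");np.save("top4.npy",T,allow_pickle=True)
a=T["img"][...,::-1];b=S["img"][...,::-1]
im=np.hstack([cv2.resize(a[125:275,230:360],None,fx=3,fy=3),cv2.resize(b[90:240,200:330],None,fx=3,fy=3)])
cv2.imwrite("pics/fin.png",np.clip(im*1.5,0,255).astype(np.uint8));print(sense()["t"])
T0=np.load("top.npy",allow_pickle=True).item()
d=np.abs(T["img"].astype(int)-T0["img"]).sum(2)
for n,r in dict(pot=(135,170,248,282),holder=(138,168,320,360),jar=(174,198,326,350),floss=(176,198,252,276)).items(): print(n,d[r[0]:r[1],r[2]:r[3]].mean().round(1))
E
```

```text
22.6167
pot 6.3
holder 6.3
jar 5.9
floss 6.2
```

View pics/fin.png

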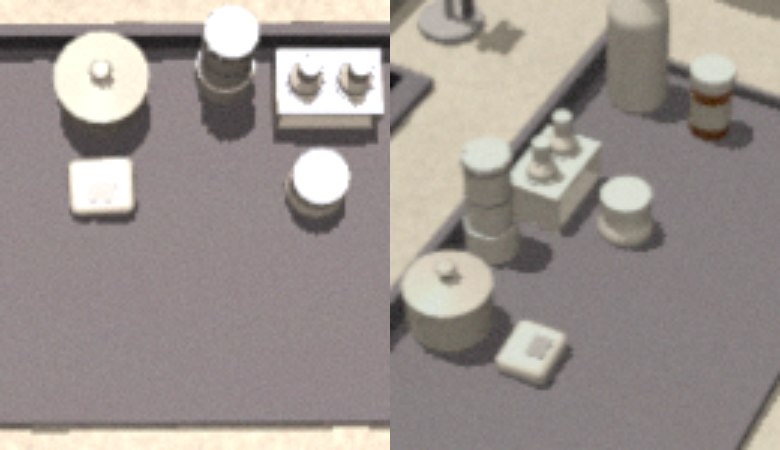

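```bash
python3 - <<'E'
from h import *
T=np.load("top4.npy",allow_pickle=True).item()
g=lambda x,y:(x/3+230-.3,y/3+125-.3)
t=atz(T,g(231,33),.112)[:2]; b=atz(T,g(226,70),.044)[:2];p=atz(T,g(101,77),.062)[:2]; h=atz(T,g(329,83),.052)[:2]
print(t,b,p,h,np.linalg.norm(t-p),np.linalg.norm(t-h))
# bottom-tier outline check: project ring of z=.044 and foot for several x
for x in(.684,.688,.692,.696):
    q=proj(T,[[x-.021,t[1],.044],[x-.021,t[1],.014],[x-.0185,t[1],.112],[x+.0185,t[1],.112]]); print(x,((q+.3-[230,125])*3).round(1).tolist())
E
```

```text
[ 0.69292016 -0.06172838] [ 0.68972113 -0.0623565 ] [0.67859956 0.02452968] [ 0.67804936 -0.13329042] 0.08743873395418628 0.07309081021708216
0.684 [[225.5, 106.7], [223.1, 118.8], [231.5, 73.1], [230.8, 19.1]]
0.688 [[225.4, 101.2], [223.0, 113.4], [231.4, 67.2], [230.8, 13.4]]
0.692 [[225.4, 95.7], [223.0, 108.0], [231.3, 61.3], [230.7, 7.6]]
0.696 [[225.3, 90.2], [222.9, 102.7], [231.3, 55.5], [230.6, 1.8]]
```

```bash
python3 -c "
from plant import *
print(sign_off())"
```

```text
the job is handed in; nothing more can be done
None
```

I pushed the white tower by its bottom tier, upright, back to the upstand between the holder and the pot, and handed it in at about 23 s; it measures about 7 mm off the gap's middle on the holder's side (87 mm from the pot and 73 mm from the holder, limit 94), the last pictures show nothing else moved, and sign-off returned no verdict.

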